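# Bring the torsion balance to rest on its mark

### The arm

A 6-joint arm with a two-finger parallel gripper is mounted at the origin on the work surface. World frame = base frame: x ahead of the robot, y to its left, z up, the work surface at z = 0. Lengths are in m, angles in rad, forces in N, time in s.
With the tool pointing down it reaches from about 0.35 to 0.85 m from the base axis. Payload 8.1 kg.
Tool frame: the origin (TCP) lies at the very end of the fingers, on their centre line; the grasp point (between the pads) lies 19 mm behind it; z points along the fingers, y is the line along which they close (so a half turn about z gives the same grasp; the last joint's range is limited). The gripper opens to 93 mm and grips with 3 to 60 N. Pads are 15 mm wide; open, the fingers measure 128 mm over their backs; the gripper's body (75 mm by 188 mm) begins 65 mm behind the grasp point.
Start: joints at [1.084, 0.13, 1.488, -0, 1.523, -0.085], TCP at [0.235, 0.552, 0.192] pointing down, gripper open.
Joint ranges: [-2.96, 2.96], [-0.89, 2.26], [0.02, 2.5], [-1.34, 4.48], [0, 2.73], [-2.66, 2.66]. Speed limits (rad/s): [2.39, 2.39, 2.79, 3.14, 3.14, 3.14].

### API

Orientations are given as a rotation vector (axis times angle).
In Python, from plant import robot, imaging gives the robot as it stands.
- The arm moves only by the tool jog_arm, never from a script. Its argument "rows" is a list of rows, each a list of 2 entries, a list of its own where there are three numbers: the shift along the tool's x, y, z each as a share of 0.2 m, from -1 to 1, then the turn, a rotation vector about the tool's x, y, z each as a share of pi/2 rad, from -1 to 1. A call has 1 to 5 rows; each row is the pose to reach, as a shift and turn from the pose commanded when the call began, along the tool's axes at that moment; what a row does not reach only later rows make up. A row lasts 1/10 s, in which the tool goes at most 50 mm and 8.59 degrees, less where a joint would pass 70% of its speed; a pose out of reach is approached as far as the arm can. A call with a number of a shift or a turn outside -1 to 1 is refused whole. A call with a gripper value outside its range is refused whole. "hand" is the closure, from -1 (fully open) to 1 (shut), set as the call begins (left out, the last holds). The fingers move at their own pace and stop on an object; "squeeze" is the grip in N (left out, the last holds). Time passes only in rows, so rows that repeat a pose let the fingers close. It gives the time, the measured TCP pose, the force, the opening and the grip force at its end, in the units of the state.
- robot.read_state(): the state, without advancing time (a new reading comes with each control period).
- imaging.read_camera(name): name is "scene" or "side" or "wrist"; returns a dict with "frame" (480x640x3 uint8, red, green, blue), "vertical_fov" (degrees; the focal length in pixels is half the picture's height over the tangent of half this angle, whatever the lens; pixels are square), "cx", "cy" (the principal point, pixels), "R" (3x3) and "t" (3): a world point X has camera coordinates R X + t. Camera axes: x right, y down, z forward; pixel columns grow to the right and rows downward; lengths in m; the calibration is good to about 2 mm. A picture is of the moment at which its call begins. There is no depth.
- robot.close_job(): hands the job in; it is judged then, once.
The state is a dict: "t": time; "q": joint angles; "dq": joint speeds; "joint_torque": joint torques, N m; "tool_pos": TCP position; "orientation": TCP orientation; "force": force on the tool from outside, world axes, zero at the start; "wrist_torque": the same for the moment, N m; "opening": finger opening in m; "gripper_force": force on a finger pad.
Only numpy, scipy, OpenCV 4.12 (cv2) and the standard library are available. Lean on these libraries where they do the work, as an engineer would, in place of code of your own. Each camera call takes 0.05 s, during which the arm holds its last target. There are 200 camera calls.

### The job

Weigh the pot of pigment that stands on the torsion balance: take the black knob of the weighing lever in the gripper and work it until the red pointer stands on the green mark in the middle of the arc, then keep the pointer on the mark for at least six seconds so that the weight can be read. Touch only the lever, do not throw the beam about or upset the pot, the brass weight or the things around, and finish still gripping the knob with the pointer steady on the mark.

Things in the scene. Friction and masses are not known exactly. Their poses are not given: they have to be found in the camera images.
- balance: Grey torsion balance fixed to the bench, base 200 x 400 mm; origin under its middle at bench height, z up. Its front (lever side, -x) faces roughly the robot. Beam along y: pot at +y, brass weight at -y. Beam and lever turn about one line parallel to its x, 90 mm above the bench; a positive turn raises the pot's side and moves upright parts towards -y. Platters stay level.
- axis (a point): Point on the turning line in the middle of the balance, 90 mm above the bench. The two steel platters, 160 mm in diameter, are centred 155 mm to either side of it (y), their floors 60 mm above it when the beam is level.
- beam: Beam with the red pointer; origin on the turning line. Its turn about x is the beam angle, between stops at -0.22 and 0.22 rad; starts at rest at -0.22 (pot down, pointer towards +y). Hardly any friction. A brass disc up the pointer makes it top-heavy: it falls to a stop with a time constant of 0.8 s (0.65 to 1.1). Inertia, loaded, 0.035 kg m2; gravity topples with 0.22 N m/rad.
- pointer_tip (a point): Upper end of the red pointer, 225 mm above the turning line and 30 mm to the balance's +x side of its middle; it is the top corner of a red diamond 40 mm wide. Along the balance's y it stands at -225 mm x sin(beam angle): about +49 mm on the starting stop, 0 on the mark.
- mark (a point): Where the pointer tip stands when exactly on the middle of the green mark. The mark is on a white arc just below the tip, and spans 13 mm to either side as measured at the tip.
- lever: Weighing lever, a steel rod in front of the balance; origin on the turning line, 135 mm to -x of point axis. Its turn about x is the lever angle, 0 upright, workable to 0.6 rad; starts at -0.58, leaning to the pot. Only a spiral spring joins it to the beam (let go, it springs back): torque raising the pot = k x (lever + 0.36 - beam angle), k nominally 0.165 N m/rad.
- lever_knob (a point): Middle of the black knob on the lever, 160 mm from the turning line: a level cylinder 28 mm in diameter, 40 mm long along the balance's x. Pinch it from above over its flat ends (jaws closing along x); it then pivots in the jaws, with some friction. Moving it to the balance's -y raises the pot; the beam balances at a lever angle somewhere from -0.3 to 0.45 rad, depending on the pot's weight.
- jar: Orange pigment pot with a yellow lid, 68 mm in diameter, 95 mm tall, on the +y platter; origin under its middle. Nominally 0.5 kg, unknown by some 7 percent.
- counterweight: Brass weight with a knob, 48 mm in diameter, 58 mm tall, 0.45 kg, on the -y platter; origin under its middle.
- jar_ochre: Bystander: amber pigment pot with a yellow lid, 66 mm in diameter, 85 mm tall, on the bench; origin under its middle.
- mixing_cup: Bystander: white plastic cup, 80 mm wide at the rim, 90 mm tall, on the bench; origin under its middle.
- palette_knife: Bystander: a spatula lying on the bench along its own x; origin under its middle.
- mould_block: Bystander: plaster mould block 90 x 120 x 50 mm on the bench; origin under its middle.
There are look-alikes about, which are no part of the job. What is shaped like the counterweight but blue, pink or turquoise is not meant.

How it is judged:
On the way, in this order (a step that is already met when the one before it is completed fails the run):
1. the lever has been worked far enough to lift the beam off its starting stop (y of pointer_tip in the frame of balance below 0.04 m and contact force between the fingers and lever above 0.5 N), for 0.1 s.
2. the pointer is kept on the green mark (tip within 13 mm of its middle) for 6 s (y of pointer_tip in the frame of balance between -0.013 and 0.013 m), for 6 s.
At the end, for the whole second after the job is handed in: The gripper holds the lever (contact force over 1 N); the pointer tip is within 20 mm of the middle of the green mark and the beam turns slower than 0.2 rad/s through the last second; pot and brass weight stand upright on their platters (y of pointer_tip in the frame of balance between -0.02 and 0.02 m and angular speed of beam below 0.2 rad/s and contact force between the fingers and lever above 1 N and z of each of jar, counterweight in the frame of balance above 0.11 m and angle between each of jar, counterweight's own z axis and vertical below 0.2 rad); the arm keeps its last pose, push and grip.
It fails at once if the beam is thrown about (turns faster than 0.9 rad/s) (angular speed of beam above 0.9 rad/s).
It fails at once if the robot touches the beam, its pointer or the platters (over 1 N) (contact force between any of the fingers, the arm and beam above 1 N).
It fails at once if the robot touches the pot or the brass weight (over 1 N) (contact force between any of the fingers, the arm and jar above 1 N or contact force between any of the fingers, the arm and counterweight above 1 N).
It fails at once if the pot or the brass weight tips over (angle between any of jar, counterweight's own z axis and vertical above 0.4 rad).
It fails at once if a thing on the bench around is moved more than 30 mm (distance of any of jar_ochre, mixing_cup, palette_knife, mould_block from where it was at the start of the episode above 0.03 m).
It also fails if it takes over 67 s, if anything falls off the work surface, if the arm or the gripper's body presses on something with over 40 N, if the wrist force passes 120 N, or if a joint passes its speed limit or range.

## Working session

There is one attempt and no reset: what is moved stays moved. The work goes in short steps, Python scripts to look and compute and a tool call to move; the robot and the scene stay as the last step left them, time stands still between calls to the robot, and variables do not carry over. Pictures are saved under pics/ and viewed, at most 10 in all, crops included, and the job is handed in when it is done.

Besides the shell and the picture viewer there is one more tool, called after "Call:" as name([rows], argument=value, ...), one row to a line, values as JSON. jog_arm: Moves the arm, as the interface text tells. Its arguments: {"type":"object","properties":{"rows":{"type":"array"},"hand":{"type":"number"},"squeeze":{"type":"number"}},"required":["rows"]}

```bash
ls; mkdir -p pics; cat > h.py <<'E'
import numpy as np,cv2
from plant import robot, imaging
def cam(n):
    c=imaging.read_camera(n); f=240/np.tan(np.radians(c["vertical_fov"])/2)
    c["K"]=np.array([[f,0,c["cx"]],[0,f,c["cy"]],[0,0,1]]); c["R"]=np.array(c["R"]);c["t"]=np.array(c["t"]); return c
def ray(c,u,v):
    d=c["R"].T@np.linalg.inv(c["K"])@[u,v,1]; return -c["R"].T@c["t"],d/np.linalg.norm(d)
def plane(c,u,v,z):
    o,d=ray(c,u,v); return o+d*(z-o[2])/d[2]
def tri(l):
    A=np.zeros((3,3));b=np.zeros(3)
    for c,u,v in l:
        o,d=ray(c,u,v);P=np.eye(3)-np.outer(d,d);A+=P;b+=P@o
    X=np.linalg.solve(A,b); return X,[np.linalg.norm((np.eye(3)-np.outer(ray(c,u,v)[1],ray(c,u,v)[1]))@(X-ray(c,u,v)[0])) for c,u,v in l]
def proj(c,X):
    p=c["K"]@(c["R"]@np.array(X)+c["t"]); return p[:2]/p[2]
E
python3 - <<'E'
from h import *
print(robot.read_state())
for n in("scene","side"):
    c=cam(n);cv2.imwrite(f"pics/{n}0.png",c["frame"][...,::-1]);print(n,-c["R"].T@c["t"],c["R"][2],c["vertical_fov"])
E
```

```text
pics
{'t': 0.0, 'q': array([ 1.08361531e+00,  1.31162654e-01,  1.48925686e+00, -4.07564319e-06,
        1.52298713e+00, -8.54085044e-02]), 'dq': array([ 9.05090288e-04, -4.76620991e-04,  5.48202838e-05, -1.81033000e-04,
       -2.46776637e-05, -5.99740015e-04]), 'joint_torque': array([ 2.77931926e-03, -5.59842896e+01, -4.91762638e+01,  7.71722873e-02,
        3.54151789e-02, -1.76908920e-04]), 'tool_pos': array([0.2343311 , 0.55169019, 0.19079891]), 'orientation': array([-6.26764640e-01, -3.07791636e+00,  2.73479266e-03]), 'force': array([ 0.23658084, -0.10387256, -0.21790373]), 'wrist_torque': array([-0.03819489,  0.00629463,  0.02470924]), 'gripper_force': 0.0, 'opening': 0.09282859373562578}
scene [ 1.22536603 -0.44061787  1.05877109] [-0.5701116   0.37973114 -0.72854445] 55.724346229606525
side [ 0.14723838 -0.78534597  0.89421153] [ 0.34273481  0.70130304 -0.62506551] 49.42061937723195
```

View pics/scene0.png

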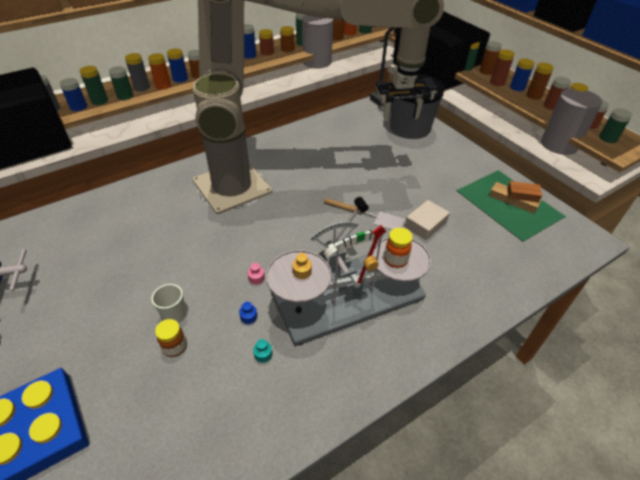

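View pics/side0.png

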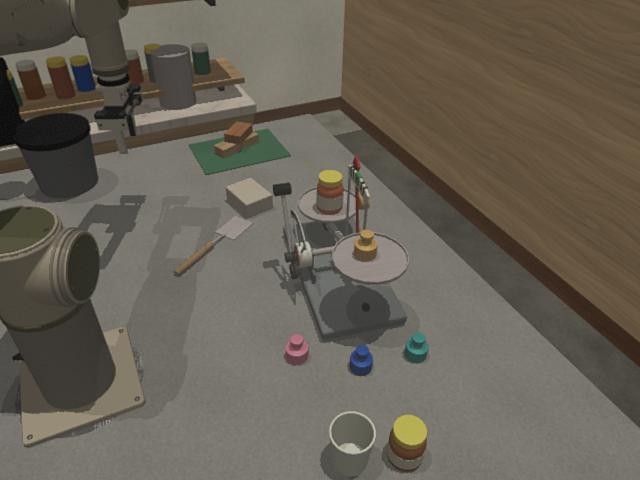

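Scene: the knob is at about (361,204), red pointer tip at about (379,229), pot (399,245), brass weight (302,265). Side: knob about (282,189), pointer tip about (357,158). The blue, pink and turquoise weights on the bench, scene (247,312), (256,272) and (262,350), are look-alikes. The brass one on the platter fits. I'll enlarge to confirm the knob.

```bash
python3 - <<'E'
import cv2,numpy as np
a=cv2.imread("pics/scene0.png")[180:350,250:450];b=cv2.imread("pics/side0.png")[140:345,250:420]
a=cv2.resize(a,None,fx=2.2,fy=2.2,interpolation=2);b=cv2.resize(b,None,fx=2.1,fy=2.1,interpolation=2)
H=max(a.shape[0],b.shape[0]);o=np.zeros((H,a.shape[1]+b.shape[1],3),np.uint8);o[:a.shape[0],:a.shape[1]]=a;o[:b.shape[0],a.shape[1]:]=b
cv2.imwrite("pics/crop1.png",cv2.convertScaleAbs(o,alpha=1.4));print(o.shape,a.shape)
from h import *
for n in("scene","side"):
    im=cv2.imread(f"pics/{n}0.png");hs=cv2.cvtColor(im,cv2.COLOR_BGR2HSV)
    x0,y0,x1,y1=(345,190,380,220) if n=="scene" else (268,175,298,203)
    m=(im.max(2)<45).astype(np.uint8);k=np.zeros_like(m);k[y0:y1,x0:x1]=m[y0:y1,x0:x1]
    N,_,s,c=cv2.connectedComponentsWithStats(k);print(n,[(s[i],c[i]) for i in range(1,N) if s[i][4]>15])
    r=(((hs[...,0]<6)|(hs[...,0]>174))&(hs[...,1]>170)&(hs[...,2]>60)).astype(np.uint8)
    w=np.zeros_like(r);w[140:300,340:400]=r[140:300,340:400];v,u=np.nonzero(w);print("tip",v.min(),u[v==v.min()],len(v))
E
```

```text
(430, 797, 3) (374, 440, 3)
scene [(array([355, 198,  13,  14, 114], dtype=int32), array([360.90350877, 204.54385965]))]
tip 227 [379 380 381] 126
side [(array([274, 186,  17,  10,  53], dtype=int32), array([281.1509434 , 191.86792453]))]
tip 157 [356] 3
```

View pics/crop1.png

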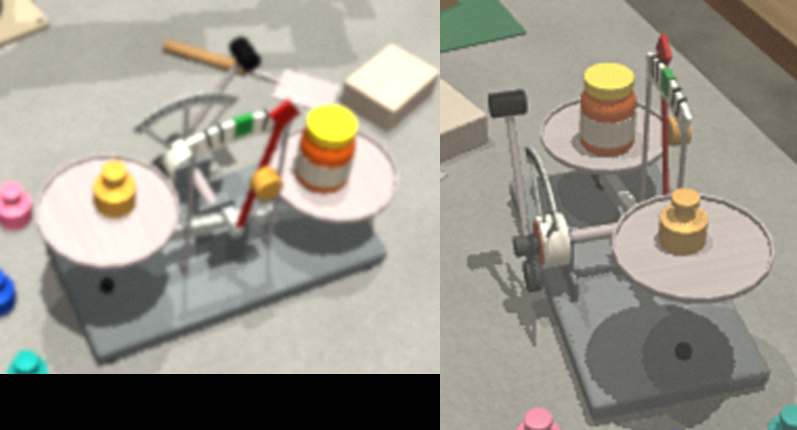

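The crop confirms the knob, with centre at scene (361,204) and side (282,189). It is the only black cylinder, and it sits on the steel rod.

```bash
python3 - <<'E'
from h import *
from scipy.optimize import least_squares
S=cam("scene");D=cam("side")
kn,e=tri([(S,361,204.3),(D,282.2,189.2)]);print("knob",kn,e)
tp,e=tri([(S,380,227),(D,357,156.5)]);print("tip",tp,e)
cw=plane(S,299.5,274,.184),plane(D,370,257.6,.184);pp=plane(D,329.5,202,.116);print("platters",cw,pp)
co=[plane(S,295.5,344.5,.0),plane(S,425,296,.0),plane(D,321.4,337.6,0),plane(D,406,321,0)];print("corners",np.round(co,3))
loc=np.array([[-.135,.0877],[.03,.049],[0,-.152],[0,-.152],[0,.152],[.1,-.2],[.1,.2],[-.1,-.2],[.1,-.2]])
W=np.array([kn,tp,*cw,pp,*co])[:,:2]
def f(p):
    c,s=np.cos(p[2]),np.sin(p[2]);return ((loc@np.array([[c,s],[-s,c]])+p[:2])-W)
r=least_squares(lambda p:f(p).ravel(),[.6,.2,0],loss="soft_l1",f_scale=.005);print(r.x,np.round(f(r.x)*1000,0).tolist())
s=robot.read_state();from scipy.spatial.transform import Rotation as Ro
print(Ro.from_rotvec(s["orientation"]).as_matrix())
E
```

```text
knob [0.51915979 0.17132774 0.22425273] [np.float64(0.0002046927883397644), np.float64(0.0002046927883397766)]
tip [0.67590456 0.10238689 0.30816568] [np.float64(0.0022279140505675767), np.float64(0.00222791405056753)]
platters (array([ 0.61005746, -0.08236383,  0.184     ]), array([ 0.60936583, -0.08764828,  0.184     ])) [0.66890682 0.21849681 0.116     ]
corners [[ 0.679 -0.141  0.   ]
 [ 0.745  0.256  0.   ]
 [ 0.494 -0.099  0.   ]
 [ 0.692 -0.136  0.   ]]
[ 0.63388104  0.06988042 -0.18900762] [[-1.0, 10.0], [-3.0, 10.0], [-5.0, 3.0], [-4.0, 8.0], [-6.0, 1.0], [16.0, -5.0], [25.0, -8.0], [4.0, -9.0], [2.0, -9.0]]
[[-9.20346714e-01  3.91103017e-01 -5.97153553e-04]
 [ 3.91103447e-01  9.20346140e-01 -1.03775241e-03]
 [ 1.43719869e-04 -1.18864083e-03 -9.99999283e-01]]
```

Call:
jog_arm([
  [[0, 0, -0.25], [0, 0, 0]],
  [[-0.05, -0.03, -0.5], [0, 0, 0.05]],
  [[-0.3, -0.18, -0.54], [0, 0, 0.14]],
  [[-0.5, -0.3, -0.54], [0, 0, 0.23]],
  [[-0.7, -0.42, -0.54], [0, 0, 0.32]],
], hand=-0.3)

```text
t: 0.7
tool_pos: [0.3299, 0.4212, 0.3007]
orientation: [1.379, 2.822, 0.002]
force: [0.8, 0.0, -0.5]
opening: 0.0615
gripper_force: 0.0
```

```bash
cat >> h.py <<'E'
from scipy.spatial.transform import Rotation as Ro
YAW=-0.187;O=np.array([.6363,.0600,0]);B=Ro.from_euler("z",YAW).as_matrix()  # balance frame
RT=np.column_stack([B[:,1],B[:,0],[0,0,-1]])  # tool goal: x along balance y, y along balance x
def goto(X):
    s=robot.read_state();R=Ro.from_rotvec(s["orientation"]).as_matrix()
    print("t",s["t"],"pos",np.round(s["tool_pos"],4),"shift",np.round(R.T@(np.array(X)-s["tool_pos"])/.2,3),"turn",np.round(Ro.from_matrix(R.T@RT).as_rotvec()/(np.pi/2),3),"open",s["opening"],s["gripper_force"],np.round(s["force"],2))
def theta(c,h0=.17,h1=.25,dbg=0):
    hs=cv2.cvtColor(c["frame"],cv2.COLOR_RGB2HSV)
    m=((hs[...,0]<7)|(hs[...,0]>173))&(hs[...,1]>150)&(hs[...,2]>50)
    v,u=np.nonzero(m);d=np.linalg.inv(c["K"])@np.vstack([u,v,np.ones(len(u))]);d=B.T@c["R"].T@d
    o=B.T@(-c["R"].T@c["t"]-O);s=(.03-o[0])/d[0];y=o[1]+s*d[1];h=o[2]+s*d[2]-.09
    k=(h>h0)&(h<h1)&(abs(y)<.09)
    if dbg: print(k.sum(),y[k].min(),y[k].max(),h[k].min(),h[k].max())
    return -np.arctan2(y[k].mean(),h[k].mean())
def green(c):
    hs=cv2.cvtColor(c["frame"],cv2.COLOR_RGB2HSV);p=proj(c,O+B@[.03,0,.30]);m=((hs[...,0]>45)&(hs[...,0]<80)&(hs[...,1]>120)).astype(np.uint8)
    N,_,st,ce=cv2.connectedComponentsWithStats(m);i=min([i for i in range(1,N) if st[i,4]>8],key=lambda i:np.hypot(*(ce[i]-p)))
    o,d=ray(c,*ce[i]);o=B.T@(o-O);d=B.T@d;q=o+d*(.03-o[0])/d[0];return -np.arctan2(q[1],q[2]-.09),ce[i],q,p
E
python3 - <<'E'
from h import *
goto([.519,.171,.30])
for n in("scene","side"):
    c=cam(n);print(n,theta(c,dbg=1));print(green(c))
E
```

```text
t 0.7 pos [0.3299 0.4212 0.3007] shift [-1.568 -0.023  0.003] turn [ 0.001 -0.001  0.54 ] open 0.061497172292873326 0.0 [ 0.83  0.01 -0.5 ]
96 0.02899316862810336 0.062150969703607506 0.17039510969362034 0.2177533019419344
scene -0.22911812906651566
(np.float64(0.006563055710553834), array([360.375     , 235.89583333]), array([ 0.03      , -0.00133469,  0.29336179]), array([361.11783417, 233.77112166]))
25 0.03293716380020484 0.0626751787464519 0.19772243399734565 0.21868302869966436
side -0.22495619400438588Traceback (most recent call last):
  File "<stdin>", line 4, in <module>
  File "h.py", line 33, in green
    N,_,st,ce=cv2.connectedComponentsWithStats(m);i=min([i for i in range(1,N) if st[i,4]>8],key=lambda i:np.hypot(*(ce[i]-p)))
                                                    ~~~^^^^^^^^^^^^^^^^^^^^^^^^^^^^^^^^^^^^^^^^^^^^^^^^^^^^^^^^^^^^^^^^^^^^^^^^
ValueError: min() iterable argument is empty
```

Call:
jog_arm([
  [[-0.2, 0, 0], [0, 0, 0.09]],
  [[-0.4, -0.01, 0], [0, 0, 0.18]],
  [[-0.6, -0.01, 0], [0, 0, 0.27]],
  [[-0.8, -0.02, 0], [0, 0, 0.36]],
  [[-0.96, -0.02, 0], [0, 0, 0.45]],
])

```text
t: 1.3
tool_pos: [0.4453, 0.2675, 0.2997]
orientation: [-2.272, -2.17, 0.0]
force: [0.8, 1.7, -0.1]
opening: 0.0601
gripper_force: 0.0
```

```bash
python3 -c "
from h import *
goto([.519,.171,.30])"
```

```text
t 1.3 pos [0.4453 0.2675 0.2997] shift [-0.465  0.39  -0.002] turn [-0.    0.    0.09] open 0.060115045897996225 0.0 [ 0.76  1.73 -0.13]
```

Call:
jog_arm([
  [[-0.16, 0.13, 0], [0, 0, 0.09]],
  [[-0.31, 0.26, 0], [0, 0, 0.09]],
  [[-0.465, 0.39, 0], [0, 0, 0.09]],
  [[-0.465, 0.39, 0], [0, 0, 0.09]],
])

```text
t: 1.7
tool_pos: [0.5207, 0.1694, 0.2989]
orientation: [2.417, 2.006, -0.002]
force: [0.5, 0.5, -1.0]
opening: 0.0605
gripper_force: 0.0
```

```bash
python3 -c "
from h import *
goto([.519,.171,.205])
c=cam('wrist');cv2.imwrite('pics/w1.png',c['frame'][...,::-1]);print(proj(c,[.519,.171,.224]))"
```

```text
t 1.7 pos [0.5207 0.1694 0.2989] shift [ 0.007 -0.01   0.469] turn [-0.     0.001  0.001] open 0.060450503859918875 0.0 [ 0.5   0.54 -1.  ]
[323.49029657 230.43062928]
```

View pics/w1.png

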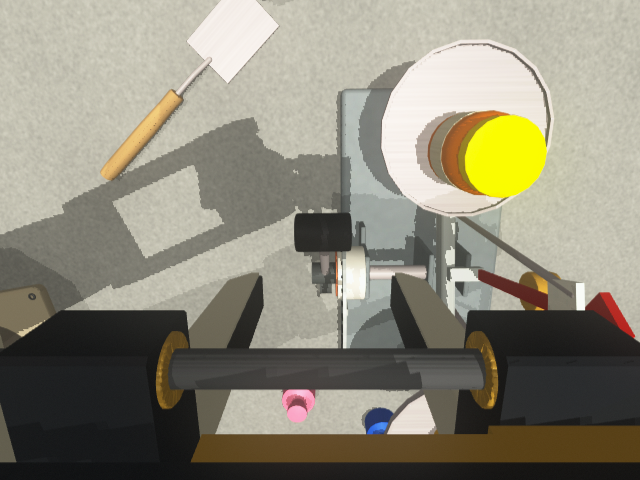

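The wrist view shows the knob centred at (323,231), against a projected (323.5,230), and square to the jaws. I'll descend and grip.

Call:
jog_arm([
  [[0.005, -0.01, 0.15], [0, 0, 0]],
  [[0.005, -0.01, 0.3], [0, 0, 0]],
  [[0.005, -0.01, 0.42], [0, 0, 0]],
  [[0.005, -0.01, 0.47], [0, 0, 0]],
  [[0.005, -0.01, 0.47], [0, 0, 0]],
])

```text
t: 2.25
tool_pos: [0.5155, 0.1749, 0.2043]
orientation: [-2.411, -2.011, 0.004]
force: [-0.9, 0.0, -0.3]
opening: 0.0606
gripper_force: 0.0
```

Call:
jog_arm([
  [[0, 0, 0], [0, 0, 0]],
  [[0, 0, 0], [0, 0, 0]],
  [[0, 0, 0], [0, 0, 0]],
  [[0, 0, 0], [0, 0, 0]],
], hand=1, squeeze=15)

```text
t: 2.65
tool_pos: [0.5179, 0.1743, 0.2071]
orientation: [2.413, 2.01, 0.004]
force: [0.2, 0.8, 2.5]
opening: 0.0399
gripper_force: 15.0
```

```bash
python3 -c "
from h import *
goto([.519,.171,.205])
print(B.T@(robot.read_state()['tool_pos']-O))
for i in range(3): print(theta(cam('scene')))"
```

```text
t 2.65 pos [0.5179 0.1743 0.2071] shift [-0.015  0.008  0.011] turn [ 0.001 -0.001  0.003] open 0.0399149392007791 15.006328672170639 [0.18 0.81 2.5 ]
[-0.13757244  0.09033951  0.20712191]
-0.2290743493382456
-0.23003803089207692
-0.2290743493382456
```

Call:
jog_arm([
  [[-0.035, 0, -0.021], [0, 0, 0]],
  [[-0.069, 0, -0.04], [0, 0, 0]],
  [[-0.105, 0, -0.058], [0, 0, 0]],
  [[-0.142, 0, -0.074], [0, 0, 0]],
  [[-0.202, 0, -0.095], [0, 0, 0]],
])

```text
t: 3.3
tool_pos: [0.5098, 0.1334, 0.2248]
orientation: [2.414, 2.01, -0.0]
force: [6.2, -1.2, -1.9]
opening: 0.0398
gripper_force: 15.0
```

```bash
cat > step.py <<'E'
import sys,json,os
from h import *
from scipy.integrate import odeint
from scipy.optimize import least_squares
# usage: step.py nframes "u1,u2,.." : commanded lever rows just executed
L=json.load(open("log.json")) if os.path.exists("log.json") else {"cmd":[[0,-.30]],"obs":[]}
n=int(sys.argv[1]);us=[float(x) for x in sys.argv[2].split(",")] if len(sys.argv)>2 else []
t1=robot.read_state()["t"]
L["cmd"]+=[[t1-.1*(len(us)-i),u] for i,u in enumerate(us)]
uc=L["cmd"][-1][1]
for i in range(n):
    s=robot.read_state();p=B.T@(s["tool_pos"]-O);th=theta(cam("scene"))+.004
    L["obs"].append([s["t"],th,np.arctan2(-(p[1]-.0026),p[2]+.017-.09),s["gripper_force"]])
json.dump(L,open("log.json","w"))
ob=np.array(L["obs"]);now=robot.read_state()["t"]
print("t %.2f"%now,"force",np.round(robot.read_state()["force"],1));print(np.round(ob[-n:],3))
A,Bk,TL=1.56,4.7,.08
cm=np.array(L["cmd"])
def ucmd(t): 
    i=np.searchsorted(cm[:,0],t+1e-6)-1;return cm[max(i,0),1]
def sim(x0,t0,ts,a=A,b=Bk,u0=0,ul=None):
    # Euler 10 ms; state th, w, lever
    x=list(x0);out=[];t=t0;ul=ucmd(t0-.1) if ul is None else ul
    for te in ts:
        while t<te-1e-9:
            ul+=(ucmd(t)-ul)*.01/TL;x[1]+=.01*(a*x[0]+b*(ul-u0));x[0]+=.01*x[1];t+=.01
        out.append(x[0])
    return out,x,ul
if len(sys.argv)>3:
    W=float(sys.argv[3]);k=ob[ob[:,0]>now-W];t0=k[0,0]
    u0p=L.get("u0",0.1)
    f=lambda p:np.r_[(np.array(sim(p[:2],t0,k[:,0],u0=p[2])[0])-k[:,1])/.003,(p[2]-u0p)/.06,(p[1])/.5]
    r=least_squares(f,[k[0,1],0,u0p]);p=r.x;_,x,ul=sim(p[:2],t0,[now],u0=p[2])
    L["u0"]=p[2];json.dump(L,open("log.json","w"))
    print("u0 %.3f th %.4f w %.3f ul %.3f"%(p[2],*x,ul),"rms",np.sqrt(np.mean((f(p)[:-2]*.003)**2)).round(4))
    cl=[];c=uc
    for i in range(5):
        d=p[2]-1.15*x[0]-.85*x[1];c+=np.clip(d-c,-.07,.07);c=float(np.clip(c,-.55,.58));cl.append(round(c,3))
        for j in range(10): ul+=(c-ul)*.01/TL;x[1]+=.01*(A*x[0]+Bk*(ul-p[2]));x[0]+=.01*x[1]
    print("plan end th %.3f w %.3f"%tuple(x))
else: cl=[uc+.02*(i+1) for i in range(5)]
print("u",cl);print([[round(-.8*(np.sin(u)-np.sin(uc)),3),0,round(-.8*(np.cos(u)-np.cos(uc)),3)] for u in cl])
E
python3 step.py 3
```

```text
t 3.45 force [ 4.5 -0.7  0.2]
[[ 3.3   -0.225 -0.294 14.994]
 [ 3.35  -0.225 -0.282 14.979]
 [ 3.4   -0.225 -0.287 14.994]]
u [-0.27999999999999997, -0.26, -0.24, -0.21999999999999997, -0.19999999999999998]
[[np.float64(-0.015), 0, np.float64(-0.005)], [np.float64(-0.031), 0, np.float64(-0.009)], [np.float64(-0.046), 0, np.float64(-0.013)], [np.float64(-0.062), 0, np.float64(-0.016)], [np.float64(-0.077), 0, np.float64(-0.02)]]
```

Call:
jog_arm([
  [[-0.015, 0, -0.005], [0, 0, 0]],
  [[-0.031, 0, -0.009], [0, 0, 0]],
  [[-0.046, 0, -0.013], [0, 0, 0]],
  [[-0.062, 0, -0.016], [0, 0, 0]],
  [[-0.077, 0, -0.02], [0, 0, 0]],
])

```text
t: 3.95
tool_pos: [0.5071, 0.1186, 0.2285]
orientation: [2.414, 2.01, -0.0]
force: [6.8, -0.9, -3.3]
opening: 0.0399
gripper_force: 15.0
```

```bash
sed -i 's/^else: cl=.*/else: cl=[round(uc+.025*(i+1),3) for i in range(5)]/; s/\[\[round(-.8\*(np.sin(u)-np.sin(uc)),3),0,round(-.8\*(np.cos(u)-np.cos(uc)),3)\]/[[float(round(-.8*(np.sin(u)-np.sin(uc)),3)),0,float(round(-.8*(np.cos(u)-np.cos(uc)),3))]/' step.py; python3 step.py 3 " -.28,-.26,-.24,-.22,-.20"
```

```text
t 4.10 force [ 5.7  0.  -2.9]
[[ 3.95  -0.225 -0.196 14.991]
 [ 4.    -0.225 -0.194 14.99 ]
 [ 4.05  -0.226 -0.195 14.994]]
u [-0.175, -0.15, -0.125, -0.1, -0.075]
[[-0.02, 0, -0.004], [-0.039, 0, -0.007], [-0.059, 0, -0.01], [-0.079, 0, -0.012], [-0.099, 0, -0.014]]
```

Call:
jog_arm([
  [[-0.02, 0, -0.004], [0, 0, 0]],
  [[-0.039, 0, -0.007], [0, 0, 0]],
  [[-0.059, 0, -0.01], [0, 0, 0]],
  [[-0.079, 0, -0.012], [0, 0, 0]],
  [[-0.099, 0, -0.014], [0, 0, 0]],
])

```text
t: 4.6
tool_pos: [0.5036, 0.0992, 0.2313]
orientation: [2.414, 2.01, 0.0]
force: [6.5, -0.1, -2.0]
opening: 0.0398
gripper_force: 15.0
```

```bash
python3 step.py 3 " -.175,-.15,-.125,-.1,-.075"
```

```text
t 4.75 force [ 6.2 -0.8 -2.5]
[[ 4.6   -0.217 -0.071 14.992]
 [ 4.65  -0.214 -0.067 14.991]
 [ 4.7   -0.211 -0.069 14.992]]
u [-0.05, -0.025, 0.0, 0.025, 0.05]
[[-0.02, 0, -0.001], [-0.04, 0, -0.002], [-0.06, 0, -0.002], [-0.08, 0, -0.002], [-0.1, 0, -0.001]]
```

```bash
python3 - <<'E'
import json
L=json.load(open("log.json"));L["u0"]=-.19;json.dump(L,open("log.json","w"))
E
python3 step.py 2 "" 0.3 2>&1 || sed -i 's/if len(sys.argv)>2 else/if len(sys.argv)>2 and sys.argv[2] else/' step.py && python3 step.py 1 "" 0.4
```

```text
Traceback (most recent call last):
  File "step.py", line 7, in <module>
    n=int(sys.argv[1]);us=[float(x) for x in sys.argv[2].split(",")] if len(sys.argv)>2 else []
                           ~~~~~^^^
ValueError: could not convert string to float: ''
t 4.80 force [ 6.8 -1.  -2.7]
[[ 4.75  -0.203 -0.07  14.993]]
u0 -0.198 th -0.1987 w 0.120 ul -0.075 rms 0.001
plan end th -0.116 w 0.166
u [-0.072, -0.112, -0.149, -0.178, -0.196]
[[-0.002, 0, -0.0], [0.029, 0, 0.003], [0.059, 0, 0.007], [0.082, 0, 0.01], [0.096, 0, 0.013]]
```

Call:
jog_arm([
  [[-0.002, 0, 0], [0, 0, 0]],
  [[0.029, 0, 0.003], [0, 0, 0]],
  [[0.059, 0, 0.007], [0, 0, 0]],
  [[0.082, 0, 0.01], [0, 0, 0]],
  [[0.096, 0, 0.013], [0, 0, 0]],
])

```text
t: 5.3
tool_pos: [0.507, 0.1181, 0.2286]
orientation: [2.414, 2.01, -0.001]
force: [6.4, -1.2, -0.9]
opening: 0.0395
gripper_force: 15.0
```

```bash
python3 step.py 3 " -.072,-.112,-.149,-.178,-.196" 1.0
```

```text
t 5.45 force [ 5.7 -1.2 -1. ]
[[ 5.3   -0.117 -0.193 14.995]
 [ 5.35  -0.111 -0.195 14.998]
 [ 5.4   -0.102 -0.193 14.995]]
u0 -0.196 th -0.0955 w 0.138 ul -0.195 rms 0.001
plan end th -0.045 w 0.068
u [-0.203, -0.205, -0.205, -0.205, -0.203]
[[0.005, 0, 0.001], [0.007, 0, 0.001], [0.007, 0, 0.001], [0.007, 0, 0.001], [0.005, 0, 0.001]]
```

Call:
jog_arm([
  [[0.005, 0, 0.001], [0, 0, 0]],
  [[0.007, 0, 0.001], [0, 0, 0]],
  [[0.007, 0, 0.001], [0, 0, 0]],
  [[0.007, 0, 0.001], [0, 0, 0]],
  [[0.005, 0, 0.001], [0, 0, 0]],
])

```text
t: 5.95
tool_pos: [0.5071, 0.1188, 0.2285]
orientation: [2.414, 2.01, -0.001]
force: [6.0, -1.4, -1.8]
opening: 0.0394
gripper_force: 15.0
```

```bash
python3 step.py 3 " -.203,-.205,-.205,-.205,-.203" 1.4
```

```text
t 6.10 force [ 6.2 -1.7 -2.2]
[[ 5.95  -0.043 -0.198 14.995]
 [ 6.    -0.038 -0.197 14.994]
 [ 6.05  -0.036 -0.198 14.993]]
u0 -0.198 th -0.0320 w 0.063 ul -0.203 rms 0.001
plan end th -0.012 w 0.020
u [-0.215, -0.213, -0.21, -0.206, -0.203]
[[0.009, 0, 0.002], [0.008, 0, 0.002], [0.005, 0, 0.001], [0.002, 0, 0.0], [-0.0, 0, -0.0]]
```

Call:
jog_arm([
  [[0.009, 0, 0.002], [0, 0, 0]],
  [[0.008, 0, 0.002], [0, 0, 0]],
  [[0.005, 0, 0.001], [0, 0, 0]],
  [[0.002, 0, 0], [0, 0, 0]],
  [[0, 0, 0], [0, 0, 0]],
])

```text
t: 6.6
tool_pos: [0.5071, 0.1187, 0.2285]
orientation: [2.414, 2.01, -0.001]
force: [4.7, -2.3, -0.3]
opening: 0.0398
gripper_force: 15.0
```

```bash
python3 step.py 3 " -.215,-.213,-.21,-.206,-.203" 1.8
```

```text
t 6.75 force [ 5.7 -1.1 -1.3]
[[ 6.6000e+00 -1.0000e-02 -1.9700e-01  1.4996e+01]
 [ 6.6500e+00 -5.0000e-03 -1.9700e-01  1.4995e+01]
 [ 6.7000e+00 -3.0000e-03 -1.9800e-01  1.4994e+01]]
u0 -0.201 th -0.0028 w 0.031 ul -0.203 rms 0.0013
plan end th 0.004 w -0.002
u [-0.224, -0.222, -0.216, -0.211, -0.206]
[[0.016, 0, 0.004], [0.015, 0, 0.003], [0.01, 0, 0.002], [0.006, 0, 0.001], [0.002, 0, 0.0]]
```

Call:
jog_arm([
  [[0.016, 0, 0.004], [0, 0, 0]],
  [[0.015, 0, 0.003], [0, 0, 0]],
  [[0.01, 0, 0.002], [0, 0, 0]],
  [[0.006, 0, 0.001], [0, 0, 0]],
  [[0.002, 0, 0], [0, 0, 0]],
])

```text
t: 7.25
tool_pos: [0.5072, 0.1192, 0.2285]
orientation: [2.414, 2.01, -0.001]
force: [6.4, -1.7, -1.6]
opening: 0.0399
gripper_force: 15.0
```

```bash
python3 step.py 6 " -.224,-.222,-.216,-.211,-.206" 1.8
```

```text
t 7.55 force [ 6.2 -1.7 -2.4]
[[ 7.2500e+00  2.0000e-03 -2.0000e-01  1.4995e+01]
 [ 7.3000e+00  3.0000e-03 -1.9900e-01  1.4994e+01]
 [ 7.3500e+00  2.0000e-03 -2.0000e-01  1.4995e+01]
 [ 7.4000e+00  1.0000e-03 -2.0000e-01  1.4996e+01]
 [ 7.4500e+00  2.0000e-03 -2.0000e-01  1.4996e+01]
 [ 7.5000e+00  1.0000e-03 -2.0000e-01  1.4996e+01]]
u0 -0.201 th 0.0005 w -0.011 ul -0.206 rms 0.001
plan end th -0.002 w 0.001
u [-0.192, -0.191, -0.193, -0.195, -0.198]
[[-0.011, 0, -0.002], [-0.012, 0, -0.002], [-0.01, 0, -0.002], [-0.009, 0, -0.002], [-0.006, 0, -0.001]]
```

Call:
jog_arm([
  [[-0.006, 0, -0.001], [0, 0, 0]],
  [[-0.006, 0, -0.001], [0, 0, 0]],
  [[-0.006, 0, -0.001], [0, 0, 0]],
  [[-0.003, 0, 0], [0, 0, 0]],
  [[-0.003, 0, 0], [0, 0, 0]],
])

```text
t: 8.05
tool_pos: [0.5071, 0.1187, 0.2286]
orientation: [2.414, 2.01, -0.001]
force: [5.8, -1.2, -0.9]
opening: 0.0396
gripper_force: 15.0
```

```bash
python3 step.py 7 " -.198,-.198,-.198,-.202,-.202" 1.8
```

```text
t 8.40 force [ 5.7 -1.2 -1. ]
[[ 8.0500e+00 -5.0000e-03 -1.9700e-01  1.4997e+01]
 [ 8.1000e+00 -7.0000e-03 -1.9700e-01  1.4997e+01]
 [ 8.1500e+00 -9.0000e-03 -1.9700e-01  1.4997e+01]
 [ 8.2000e+00 -1.1000e-02 -1.9700e-01  1.4997e+01]
 [ 8.2500e+00 -1.0000e-02 -1.9700e-01  1.4997e+01]
 [ 8.3000e+00 -1.1000e-02 -1.9700e-01  1.4997e+01]
 [ 8.3500e+00 -1.1000e-02 -1.9700e-01  1.4997e+01]]
u0 -0.200 th -0.0127 w -0.022 ul -0.202 rms 0.0009
plan end th -0.014 w 0.015
u [-0.167, -0.169, -0.177, -0.185, -0.192]
[[-0.028, 0, -0.005], [-0.026, 0, -0.005], [-0.02, 0, -0.004], [-0.013, 0, -0.003], [-0.008, 0, -0.002]]
```

Call:
jog_arm([
  [[-0.028, 0, -0.005], [0, 0, 0]],
  [[-0.026, 0, -0.005], [0, 0, 0]],
  [[-0.02, 0, -0.004], [0, 0, 0]],
  [[-0.013, 0, -0.003], [0, 0, 0]],
  [[-0.008, 0, -0.002], [0, 0, 0]],
])

```text
t: 8.9
tool_pos: [0.5068, 0.1172, 0.2289]
orientation: [2.414, 2.01, -0.001]
force: [6.1, -1.6, -1.6]
opening: 0.0393
gripper_force: 15.0
```

```bash
python3 step.py 5 " -.167,-.169,-.177,-.185,-.192" 2.2
```

```text
t 9.15 force [ 6.1 -1.5 -2. ]
[[ 8.9000e+00  2.0000e-03 -1.8700e-01  1.4996e+01]
 [ 8.9500e+00  3.0000e-03 -1.8800e-01  1.4997e+01]
 [ 9.0000e+00  5.0000e-03 -1.8700e-01  1.4996e+01]
 [ 9.0500e+00  7.0000e-03 -1.8700e-01  1.4995e+01]
 [ 9.1000e+00  6.0000e-03 -1.8700e-01  1.4996e+01]]
u0 -0.205 th 0.0124 w 0.062 ul -0.192 rms 0.0015
plan end th 0.023 w -0.019
u [-0.262, -0.273, -0.259, -0.242, -0.226]
[[0.055, 0, 0.013], [0.063, 0, 0.015], [0.052, 0, 0.012], [0.039, 0, 0.009], [0.027, 0, 0.006]]
```

```bash
cat > fit.py <<'E'
import json,numpy as np
from scipy.optimize import least_squares
L=json.load(open("log.json"));cm=np.array(L["cmd"]);ob=np.array(L["obs"])
def run(p,t0,ts):
    th,w,u0,a,b,TL,fr,dp=p;t=t0;ul=cm[np.searchsorted(cm[:,0],t0-.1+1e-6)-1,1];o=[]
    for te in ts:
        while t<te-1e-9:
            c=cm[np.searchsorted(cm[:,0],t+1e-6)-1,1];ul+=(c-ul)*min(1,.005/TL);w+=.005*(a*th+b*(ul-u0)-fr*np.tanh(w/.005)-dp*w);th+=.005*w;t+=.005
        o.append(th)
    return np.array(o),th,w,ul
for mask in(0,1):
    k=ob[ob[:,0]>(4.73)];t0=k[0,0]
    def full(q): return q if mask else np.r_[q[:6],0,0]
    f=lambda q:(run(full(q),t0,k[:,0])[0]-k[:,1])
    q0=[-.203,.12,-.2,1.56,4.7,.05]+([.01,.1] if mask else [])
    lo=[-.3,0,-.4,.7,1.5,.01]+[0,0][:2*mask];hi=[0,.4,0,3,12,.2]+[.5,3][:2*mask]
    r=least_squares(f,q0,bounds=(lo,hi),x_scale=[.01,.02,.01,.3,1,.03]+[.02,.2][:2*mask]);e=f(r.x)
    print(np.round(r.x,3),"rms",np.sqrt(np.mean(e**2)).round(4),"now",np.round(run(full(r.x),t0,[ob[-1,0]+.05])[1:],4),np.round(e[-17:]*1e3,1))
E
python3 fit.py
```

```text
[-0.203  0.08  -0.202  1.495  5.77   0.01 ] rms 0.0014 now [ 0.0121  0.0601 -0.192 ] [-1.1 -0.3 -0.3 -1.4 -1.5 -1.8 -0.4  1.7  2.6  1.2  1.   0.3 -2.6 -1.3
 -0.9 -0.1  2.8]
[-0.203  0.08  -0.202  1.494  5.77   0.01   0.     0.   ] rms 0.0014 now [ 0.0121  0.0601 -0.192 ] [-1.1 -0.3 -0.3 -1.4 -1.5 -1.8 -0.4  1.7  2.6  1.2  1.   0.3 -2.6 -1.3
 -0.9 -0.1  2.8]
```

Call:
jog_arm([
  [[0.046, 0, 0.01], [0, 0, 0]],
  [[0.05, 0, 0.011], [0, 0, 0]],
  [[0.042, 0, 0.009], [0, 0, 0]],
  [[0.03, 0, 0.006], [0, 0, 0]],
  [[0.022, 0, 0.005], [0, 0, 0]],
])

```text
t: 9.65
tool_pos: [0.5076, 0.1214, 0.2281]
orientation: [2.414, 2.01, -0.0]
force: [6.2, -1.3, -1.4]
opening: 0.0397
gripper_force: 15.0
```

```bash
sed -i 's/A,Bk,TL=.*/A,Bk,TL=1.5,5.6,.03/; s/-.85\*x\[1\]/-.75*x[1]/; s/-1.15\*x\[0\]/-.9*x[0]/' step.py; python3 step.py 3 " -.25,-.255,-.245,-.23,-.22" 2.5
```

```text
t 9.80 force [ 5.8 -1.4 -0.3]
[[ 9.6500e+00  6.0000e-03 -2.1500e-01  1.5002e+01]
 [ 9.7000e+00  6.0000e-03 -2.1400e-01  1.4999e+01]
 [ 9.7500e+00  4.0000e-03 -2.1400e-01  1.5000e+01]]
u0 -0.201 th 0.0014 w -0.057 ul -0.220 rms 0.0019
plan end th -0.008 w 0.003
u [-0.159, -0.167, -0.179, -0.187, -0.192]
[[-0.048, 0, -0.009], [-0.042, 0, -0.008], [-0.032, 0, -0.006], [-0.026, 0, -0.005], [-0.022, 0, -0.005]]
```

Call:
jog_arm([
  [[-0.04, 0, -0.008], [0, 0, 0]],
  [[-0.036, 0, -0.007], [0, 0, 0]],
  [[-0.028, 0, -0.005], [0, 0, 0]],
  [[-0.02, 0, -0.004], [0, 0, 0]],
  [[-0.016, 0, -0.003], [0, 0, 0]],
])

```text
t: 10.3
tool_pos: [0.5071, 0.1185, 0.2286]
orientation: [2.414, 2.01, -0.0]
force: [5.6, -0.8, -1.1]
opening: 0.04
gripper_force: 15.0
```

```bash
python3 step.py 4 " -.169,-.174,-.184,-.194,-.20" 2.5
```

```text
t 10.50 force [ 5.8 -1.3 -0.9]
[[ 1.0300e+01 -1.2000e-02 -1.9600e-01  1.5000e+01]
 [ 1.0350e+01 -1.3000e-02 -1.9600e-01  1.5000e+01]
 [ 1.0400e+01 -1.2000e-02 -1.9600e-01  1.4998e+01]
 [ 1.0450e+01 -1.3000e-02 -1.9500e-01  1.4998e+01]]
u0 -0.201 th -0.0151 w -0.020 ul -0.200 rms 0.0018
plan end th -0.014 w 0.012
u [-0.172, -0.179, -0.186, -0.192, -0.195]
[[-0.022, 0, -0.004], [-0.016, 0, -0.003], [-0.011, 0, -0.002], [-0.006, 0, -0.001], [-0.004, 0, -0.001]]
```

Call:
jog_arm([
  [[-0.018, 0, -0.003], [0, 0, 0]],
  [[-0.014, 0, -0.003], [0, 0, 0]],
  [[-0.01, 0, -0.002], [0, 0, 0]],
  [[-0.006, 0, -0.001], [0, 0, 0]],
  [[-0.004, 0, -0.001], [0, 0, 0]],
])

```text
t: 11.0
tool_pos: [0.5069, 0.1177, 0.2288]
orientation: [2.414, 2.01, -0.0]
force: [6.0, -1.8, -0.7]
opening: 0.0395
gripper_force: 15.0
```

```bash
python3 step.py 4 " -.177,-.182,-.187,-.192,-.195" 2.5
```

```text
t 11.20 force [ 5.3 -0.  -0.4]
[[ 1.1000e+01 -1.2000e-02 -1.9000e-01  1.4997e+01]
 [ 1.1050e+01 -1.2000e-02 -1.9000e-01  1.4998e+01]
 [ 1.1100e+01 -1.1000e-02 -1.9000e-01  1.4998e+01]
 [ 1.1150e+01 -1.1000e-02 -1.9000e-01  1.4998e+01]]
u0 -0.202 th -0.0088 w 0.022 ul -0.195 rms 0.0011
plan end th -0.003 w 0.005
u [-0.21, -0.209, -0.207, -0.205, -0.204]
[[0.012, 0, 0.002], [0.011, 0, 0.002], [0.009, 0, 0.002], [0.008, 0, 0.002], [0.007, 0, 0.001]]
```

Call:
jog_arm([
  [[0.008, 0, 0.002], [0, 0, 0]],
  [[0.008, 0, 0.002], [0, 0, 0]],
  [[0.008, 0, 0.002], [0, 0, 0]],
  [[0.008, 0, 0.002], [0, 0, 0]],
  [[0.007, 0, 0.001], [0, 0, 0]],
])

```text
t: 11.7
tool_pos: [0.5072, 0.1189, 0.2286]
orientation: [2.414, 2.01, -0.0]
force: [5.6, -0.9, -1.9]
opening: 0.0398
gripper_force: 15.0
```

```bash
python3 step.py 5 " -.205,-.205,-.205,-.205,-.204" 2.5
```

```text
t 11.95 force [ 6.5 -0.4 -2.1]
[[ 1.1700e+01 -4.0000e-03 -1.9900e-01  1.4995e+01]
 [ 1.1750e+01 -5.0000e-03 -1.9800e-01  1.4996e+01]
 [ 1.1800e+01 -4.0000e-03 -1.9800e-01  1.4997e+01]
 [ 1.1850e+01 -4.0000e-03 -1.9800e-01  1.4997e+01]
 [ 1.1900e+01 -5.0000e-03 -1.9900e-01  1.4997e+01]]
u0 -0.201 th -0.0043 w -0.003 ul -0.204 rms 0.0006
plan end th -0.004 w 0.003
u [-0.195, -0.196, -0.198, -0.199, -0.2]
[[-0.007, 0, -0.001], [-0.006, 0, -0.001], [-0.005, 0, -0.001], [-0.004, 0, -0.001], [-0.003, 0, -0.001]]
```

Call:
jog_arm([
  [[-0.006, 0, -0.001], [0, 0, 0]],
  [[-0.006, 0, -0.001], [0, 0, 0]],
  [[-0.005, 0, -0.001], [0, 0, 0]],
  [[-0.004, 0, -0.001], [0, 0, 0]],
  [[-0.003, 0, -0.001], [0, 0, 0]],
])

```text
t: 12.45
tool_pos: [0.5071, 0.1183, 0.2287]
orientation: [2.414, 2.01, -0.001]
force: [5.7, -1.3, -1.9]
opening: 0.04
gripper_force: 15.0
```

```bash
python3 step.py 5 " -.196,-.196,-.198,-.199,-.2" 2.5
```

```text
t 12.70 force [ 5.3 -1.7 -1.1]
[[ 1.2450e+01 -4.0000e-03 -1.9500e-01  1.4996e+01]
 [ 1.2500e+01 -4.0000e-03 -1.9500e-01  1.4997e+01]
 [ 1.2550e+01 -4.0000e-03 -1.9500e-01  1.4997e+01]
 [ 1.2600e+01 -4.0000e-03 -1.9500e-01  1.4997e+01]
 [ 1.2650e+01 -4.0000e-03 -1.9500e-01  1.4997e+01]]
u0 -0.201 th -0.0035 w 0.002 ul -0.200 rms 0.0004
plan end th -0.002 w 0.002
u [-0.2, -0.2, -0.2, -0.201, -0.201]
[[-0.0, 0, -0.0], [-0.0, 0, -0.0], [-0.0, 0, -0.0], [0.001, 0, 0.0], [0.001, 0, 0.0]]
```

Call:
jog_arm([
  [[0, 0, 0], [0, 0, 0]],
  [[0, 0, 0], [0, 0, 0]],
  [[0, 0, 0], [0, 0, 0]],
  [[0.001, 0, 0], [0, 0, 0]],
  [[0.001, 0, 0], [0, 0, 0]],
])

```text
t: 13.2
tool_pos: [0.5071, 0.1185, 0.2287]
orientation: [2.414, 2.01, -0.001]
force: [6.2, -0.5, -1.5]
opening: 0.0394
gripper_force: 15.0
```

```bash
python3 step.py 6 " -.2,-.2,-.2,-.201,-.201" 2.5; python3 -c "
from h import *
c=cam('scene');cv2.imwrite('pics/end.png',cv2.resize(c['frame'][180:340,250:450,::-1],None,fx=3,fy=3))"
```

```text
t 13.50 force [ 6.  -1.3 -1.8]
[[ 1.3200e+01 -2.0000e-03 -1.9600e-01  1.4996e+01]
 [ 1.3250e+01 -2.0000e-03 -1.9600e-01  1.4996e+01]
 [ 1.3300e+01  0.0000e+00 -1.9600e-01  1.4996e+01]
 [ 1.3350e+01  1.0000e-03 -1.9600e-01  1.4996e+01]
 [ 1.3400e+01  1.0000e-03 -1.9600e-01  1.4996e+01]
 [ 1.3450e+01  1.0000e-03 -1.9600e-01  1.4996e+01]]
u0 -0.201 th 0.0011 w 0.006 ul -0.201 rms 0.0007
plan end th 0.002 w -0.001
u [-0.207, -0.206, -0.204, -0.203, -0.203]
[[0.005, 0, 0.001], [0.004, 0, 0.001], [0.002, 0, 0.0], [0.002, 0, 0.0], [0.002, 0, 0.0]]
```

View pics/end.png

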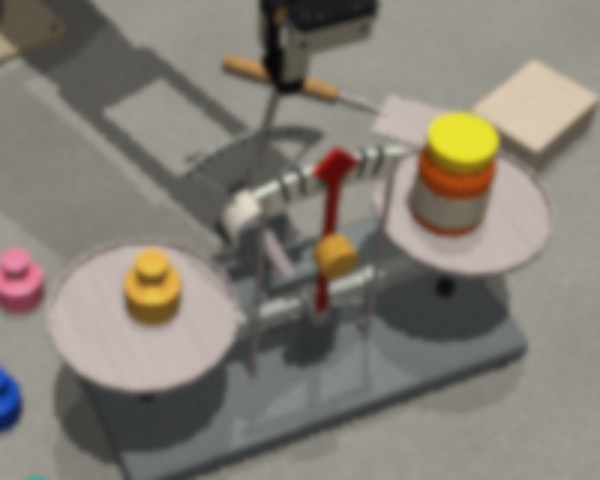

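The pointer diamond at crop (336,165) fully covers the green mark. The pot and the brass weight stand upright, and the knob is still in the jaws. One last small correction, then I hand in.

Call:
jog_arm([
  [[0.006, 0, 0.001], [0, 0, 0]],
  [[0.005, 0, 0.001], [0, 0, 0]],
  [[0.003, 0, 0], [0, 0, 0]],
  [[0.002, 0, 0], [0, 0, 0]],
  [[0.001, 0, 0], [0, 0, 0]],
])

```text
t: 14.05
tool_pos: [0.5071, 0.1187, 0.2287]
orientation: [2.414, 2.01, -0.001]
force: [6.6, -2.3, -2.7]
opening: 0.0394
gripper_force: 15.0
```

```bash
python3 step.py 4 " -.208,-.207,-.205,-.203,-.202" 2.5
```

```text
t 14.25 force [ 6.7 -1.2 -0.9]
[[ 1.4050e+01  0.0000e+00 -1.9700e-01  1.4996e+01]
 [ 1.4100e+01  1.0000e-03 -1.9700e-01  1.4996e+01]
 [ 1.4150e+01 -2.0000e-03 -1.9700e-01  1.4996e+01]
 [ 1.4200e+01 -2.0000e-03 -1.9700e-01  1.4996e+01]]
u0 -0.201 th -0.0014 w -0.007 ul -0.202 rms 0.0009
plan end th -0.002 w 0.001
u [-0.195, -0.196, -0.198, -0.199, -0.2]
[[-0.005, 0, -0.001], [-0.005, 0, -0.001], [-0.003, 0, -0.001], [-0.002, 0, -0.0], [-0.002, 0, -0.0]]
```

```bash
python3 -c "
from plant import robot
print(robot.close_job())"
```

```text
the job is handed in; nothing more can be done
None
```

I handed the job in at 14.25 s: by camera the pointer had been on the green mark for about 8 s and was nearly still at its middle (under 0.01 rad/s), the knob was still gripped at 15 N, and `close_job` returned no verdict.

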